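# Shim the rocking driftwood

### The arm

A 6-joint arm with a two-finger parallel gripper is mounted at the origin on the work surface. World frame = base frame: x ahead of the robot, y to its left, z up, the work surface at z = 0. Lengths are in mm, angles in rad, forces in N, time in s.
With the tool pointing down it reaches from about 275 to 825 mm from the base axis. Payload 5.2 kg.
Tool frame: the origin (TCP) lies at the very end of the fingers, on their centre line; the grasp point (between the pads) lies 19 mm behind it (manip.pinch_z is the distance from the TCP to the grasp point, in mm); z points along the fingers, y is the line along which they close (so a half turn about z gives the same grasp; the last joint's range is limited). The gripper opens to 93 mm and grips with 3 to 60 N. Pads are 15 mm wide; open, the fingers measure 128 mm over their backs; the gripper's body (75 mm by 188 mm) begins 65 mm behind the grasp point.
Start: joints at [-1.55, 0.259, 1.535, -0, 1.348, -0.203], TCP at [122.086, -536.283, 181.753] pointing down, gripper open.
Joint ranges: [-3.14, 3.14], [-0.91, 2.08], [0.19, 2.58], [-1.22, 4.36], [0.22, 2.71], [-3.12, 3.12]. Speed limits (rad/s): [2.57, 2.57, 3.14, 3.14, 3.14, 3.14].

### API

Orientations are given as [roll, pitch, yaw] about the fixed x, y, z axes, in that order (R = Rz(yaw) Ry(pitch) Rx(roll)).
In Python, from cell import manip gives the robot as it stands. The module is installed in compiled form; this text tells all that it offers.
- The arm moves only by the shell command python3 -m handwheel 'ROWS' [FORCE]. ROWS is JSON, a list of rows, each a list of 5 numbers: the shift along the tool's x, y, z in units of 50 mm (1.0 is 50 mm), then the turn about the tool's z in rad, then the opening, from 0 (shut) to 1 (fully open). A call has 1 to 20 rows; each row is the pose to reach, as a shift and turn from the pose commanded when the call began, along the tool's axes at that moment; what a row does not reach only later rows make up. A row lasts 1/10 s, in which the tool goes at most 50 mm and 8.59 degrees, less where a joint would pass 70% of its speed; a pose out of reach is approached as far as the arm can. A call with a gripper value outside its range is refused whole. The fingers move at their own pace and stop on an object; FORCE is the grip in N (left out, the last holds). Time passes only in rows, so rows that repeat a pose let the fingers close. It gives the time, the measured TCP pose, the force, the opening and the grip force at its end, in the units of the state.
- manip.get_obs(): the state, without advancing time (a new reading comes with each control period).
- manip.camera(name): name is "side" or "top" or "wrist"; returns a dict with "pixels" (480x640x3 uint8, red, green, blue), "z_map" (480x640 float32, mm along the optical axis (not along the pixel's ray), 0 where there is no reading), "mtx" (3x3 intrinsics, pixels), "origin" and "orientation" of the camera in the world; the wrist camera has in their place "tool_from_camera" (4x4, takes a point from camera to tool coordinates, whose origin is the TCP and whose axes are the flange's). Camera axes: x right, y down, z forward; pixel columns grow to the right and rows downward; lengths in mm; the calibration is good to about 2 mm. A picture is of the moment at which its call begins: read the wrist's pose just before it.
- manip.close_job(): hands the job in; it is judged then, once.
The state is a dict: "t": time; "q": joint angles; "qvel": joint speeds; "tau": joint torques, N m; "position": TCP position; "eef_rot": TCP orientation; "ft_force": force on the tool from outside, world axes, zero at the start; "torque": the same for the moment, N m; "width": finger opening in mm; "grasp_force": force on a finger pad.
Only numpy, scipy, OpenCV 4.12 (cv2) and the standard library are available. Lean on these libraries where they do the work, as an engineer would, in place of code of your own. Each camera call takes 0.05 s, during which the arm holds its last target. There are 200 camera calls.

### The job

The driftwood piece rocks because its front root hangs clear of the display slab. Slide the two bamboo-yellow shims straight into the middle of the gap under that root from its open end, one at a time (let go of the first before fetching the second), flat one on top of the other, until the root sits snugly on them. Push each in about a third of its length, leave the tails out along the slab, and let go; the dark thick slip is not needed.

Things in the scene. Friction and masses are not known exactly. Their poses are not given: they have to be found in the camera images.
- shim_a_mid (a point): centre of a loose bamboo-yellow shim: flat plate 130 (x) by 36 (y) by 14 mm (z), 45 g, at first flat on the table (centre 7 mm up). Both shims are alike, either may go first, either end may lead; grip across the 36 mm. The dark brown slip nearby, same outline but 24 mm thick, is not used
- shim_b_mid (a point): centre of the other bamboo-yellow shim, same as shim_a
- gap (a point): mouth of the gap: on top of the fixed dark slab (400 x 180 x 20 mm), under the front root's front edge. x points level into the gap, z up. Slab runs 160 mm before the mouth, 90 mm to each side. Root: 50 mm wide, about this x axis; underside 40 mm over the slab at the mouth, sloping to 26 mm at 17 mm in, level past 90 mm; top under 75 mm; trunk from 130 mm in
- root (a joint): tilt (rad) of the pale driftwood piece about a level hinge 225 mm inside the mouth: 0 at the start, growing as the front root is lifted, free up to 0.12. One shim leaves play; two (28 mm) lift it about 2 mm, to about 0.01. It presses with only a few newtons: the second shim slides in with a light push
There are look-alikes about, which are no part of the job. What is shaped like the part that bears shim_b_mid but pink or red is not meant.

How it is judged (in metres and radians):
On the way:
1. one shim alone lies flat on the slab under the root, let go ((((x of shim_a_mid in the frame of gap between -0.046 and -0.004 m and y of shim_a_mid in the frame of gap between -0.02 and 0.02 m and z of shim_a_mid in the frame of gap between 0.002 and 0.012 m and angle between the x axis of shim_a_mid and the x axis of gap, either way round below 0.26 rad and angle between shim_a_mid's own z axis and vertical below 0.12 rad) and horizontal distance between shim_b_mid and gap above 0.12 m and contact force between shim_a and the fingers below 0.1 N) or ((x of shim_b_mid in the frame of gap between -0.046 and -0.004 m and y of shim_b_mid in the frame of gap between -0.02 and 0.02 m and z of shim_b_mid in the frame of gap between 0.002 and 0.012 m and angle between the x axis of shim_b_mid and the x axis of gap, either way round below 0.26 rad and angle between shim_b_mid's own z axis and vertical below 0.12 rad) and horizontal distance between shim_a_mid and gap above 0.12 m and contact force between shim_b and the fingers below 0.1 N))), for 0.2 s.
At the end, for the whole second after the job is handed in: Both yellow shims lie at rest and flat, one on the slab, the other on it, each with its end 19 to 61 mm inside the mouth, within 20 mm of the gap's middle and 15 degrees of its direction; the root rests on them (tilt 0.004 to 0.03 rad) ((((x of shim_a_mid in the frame of gap between -0.046 and -0.004 m and y of shim_a_mid in the frame of gap between -0.02 and 0.02 m and z of shim_a_mid in the frame of gap between 0.002 and 0.012 m and angle between the x axis of shim_a_mid and the x axis of gap, either way round below 0.26 rad and angle between shim_a_mid's own z axis and vertical below 0.12 rad) and (x of shim_b_mid in the frame of gap between -0.046 and -0.004 m and y of shim_b_mid in the frame of gap between -0.02 and 0.02 m and z of shim_b_mid in the frame of gap between 0.016 and 0.027 m and angle between the x axis of shim_b_mid and the x axis of gap, either way round below 0.26 rad and angle between shim_b_mid's own z axis and vertical below 0.12 rad)) or ((x of shim_b_mid in the frame of gap between -0.046 and -0.004 m and y of shim_b_mid in the frame of gap between -0.02 and 0.02 m and z of shim_b_mid in the frame of gap between 0.002 and 0.012 m and angle between the x axis of shim_b_mid and the x axis of gap, either way round below 0.26 rad and angle between shim_b_mid's own z axis and vertical below 0.12 rad) and (x of shim_a_mid in the frame of gap between -0.046 and -0.004 m and y of shim_a_mid in the frame of gap between -0.02 and 0.02 m and z of shim_a_mid in the frame of gap between 0.016 and 0.027 m and angle between the x axis of shim_a_mid and the x axis of gap, either way round below 0.26 rad and angle between shim_a_mid's own z axis and vertical below 0.12 rad))) and value of joint root between 0.004 and 0.03 rad and linear speed of each of shim_a, shim_b below 0.02 m/s); the robot touches nothing.
It also fails if it takes over 56 s, if anything falls off the work surface, if the arm or the gripper's body presses on something with over 40 N, if the wrist force passes 120 N, or if a joint passes its speed limit or range.

## Working session

There is one attempt and no reset: what is moved stays moved. The work goes in short steps, Python scripts to look and compute and a shell command to move; the robot and the scene stay as the last step left them, time stands still between calls to the robot, and variables do not carry over. Pictures are saved under pics/ and viewed, at most 10 in all, crops included, and the job is handed in when it is done.

```bash
mkdir -p pics; python3 - <<'E'
from cell import manip
import cv2,pickle
o=manip.get_obs();print(o)
for n in("top","side"):
    c=manip.camera(n);pickle.dump(c,open(n+'.pkl','wb'))
    print(n,c['mtx'].tolist() if hasattr(c['mtx'],'tolist') else c['mtx'],c['origin'],c['orientation'])
    cv2.imwrite(f'pics/{n}0.png',c['pixels'][:,:,::-1])
E
```

```text
{'t': 0.0, 'q': array([-1.54979943e+00,  2.59307106e-01,  1.53608369e+00, -1.50434444e-05,
        1.34795050e+00, -2.02806450e-01]), 'qvel': array([1.12403010e-04, 1.60811683e-03, 1.01369528e-03, 3.16117669e-05,
       3.84112901e-04, 6.87962290e-04]), 'tau': array([ 8.29318105e-04, -4.37305534e+01, -2.84002662e+01,  7.19644013e-02,
        4.13154834e-02, -1.33855119e-04]), 'position': array([ 122.0675939 , -535.67127911,  180.93681287]), 'eef_rot': array([-3.13987689e+00, -3.37844870e-04,  2.23806399e-01]), 'ft_force': array([-0.78620519, -0.41090747,  0.31157258]), 'torque': array([-0.05282525,  0.01403342,  0.0009708 ]), 'grasp_force': 0.0, 'width': 93.06488402063988}
top [[497.079844503105, 0.0, 319.1344550628248], [0.0, 497.079844503105, 235.42372386041475], [0.0, 0.0, 1.0]] [ 378.73707456   19.10814538 1034.06073561] [-3.04384852  0.02776718 -1.5472217 ]
side [[435.63690944200016, 0.0, 324.8897621661831], [0.0, 435.63690944200016, 244.70744742842913], [0.0, 0.0, 1.0]] [160.61363942 531.94322453 725.64617236] [-2.43861051  0.01367983 -2.632379  ]
```

View pics/top0.png

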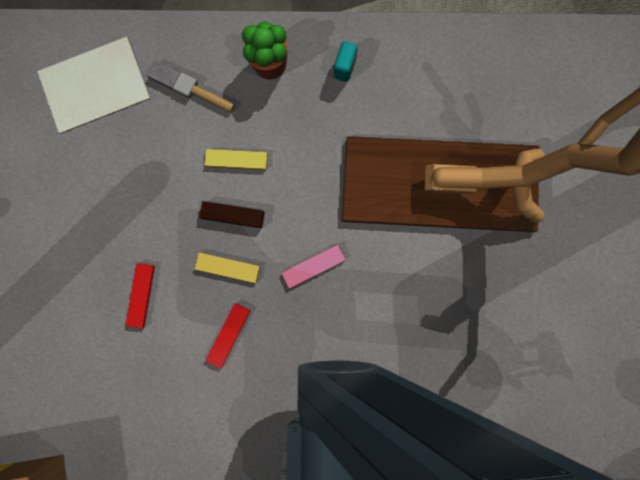

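View pics/side0.png

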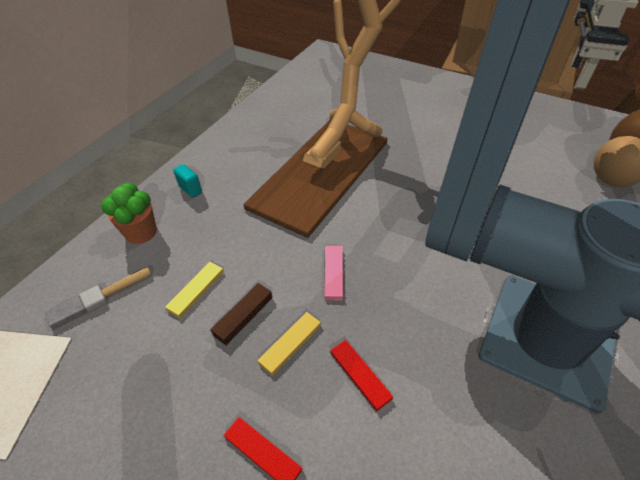

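Candidates: yellow plates at top (236,160) and (227,268) are the two shims. The rest don't match: dark slip (232,214), pink (314,267), red (140,296) and (228,336). The mouth is on the slab at about (427,178), with the gap's x axis pointing right in the image (about −y).

```bash
cat > h.py <<'E'
import numpy as np,cv2
from scipy.spatial.transform import Rotation as Ro
def pose(c,o=None):
    if 'origin' in c: return Ro.from_euler('xyz',c['orientation']).as_matrix(),np.array(c['origin'])
    R=Ro.from_euler('xyz',o['eef_rot']).as_matrix();T=np.array(c['tool_from_camera'])
    return R@T[:3,:3],R@T[:3,3]+o['position']
def ray(c,uv,z,o=None):
    R,p=pose(c,o);uv=np.atleast_2d(uv).astype(float)
    d=np.c_[uv,np.ones(len(uv))]@np.linalg.inv(np.array(c['mtx'])).T@R.T
    return p+d*((z-p[2])/d[:,2])[:,None]
def mask(c,lo,hi,amin=300):
    m=cv2.inRange(cv2.cvtColor(c['pixels'],cv2.COLOR_RGB2HSV),lo,hi)
    m=cv2.morphologyEx(m,cv2.MORPH_OPEN,np.ones((3,3),np.uint8))
    return [k for k in cv2.findContours(m,cv2.RETR_EXTERNAL,cv2.CHAIN_APPROX_NONE)[0] if cv2.contourArea(k)>amin]
def rect(c,k,z,o=None):
    P=ray(c,k[:,0],z,o)[:,:2].astype(np.float32)
    (x,y),(w,h),a=cv2.minAreaRect(P)
    if w<h: w,h,a=h,w,a+90
    return np.round([x,y,w,h,(a+90)%180-90],1)
YEL=((18,90,90),(35,255,255))
E
python3 - <<'E'
from h import *;import pickle
for n in('top','side'):
    c=pickle.load(open(n+'.pkl','rb'));hsv=cv2.cvtColor(c['pixels'],cv2.COLOR_RGB2HSV)
    for k in mask(c,*YEL):
        r=cv2.moments(k);u,v=int(r['m10']/r['m00']),int(r['m01']/r['m00'])
        R,p=pose(c);d=R@np.linalg.inv(np.array(c['mtx']))@[u,v,1]
        print(n,(u,v),hsv[v,u],rect(c,k,14 if n=='top' else 7),'z',(p+d*c['z_map'][v,u])[2])
c=pickle.load(open('top.pkl','rb'))
ks=mask(c,(0,90,20),(14,255,130),3000)
for k in ks: print('slab',cv2.boundingRect(k),rect(c,k,20))
m=mask(c,(8,90,140),(17,255,255),100)
for k in m: print('root',cv2.boundingRect(k))
print(ray(c,[[343,222],[347,138],[425,165],[425,190],[537,230]],20)[:,:2])
z=c['z_map'];R,p=pose(c)
for u,v in((430,170),(440,170),(435,187),(430,178),(470,178),(400,178)):
    print((u,v),(p+R@np.linalg.inv(np.array(c['mtx']))@[u,v,1]*z[v,u]).round(1))
E
```

```text
top (226, 267) [ 24 156 193] [407.9 238.8 131.7  37.8  78.7] z 10.004867408628115
top (235, 158) [ 28 151 193] [636.7 230.1 132.   37.8  87.9] z 13.86222593467403
side (288, 343) [ 23 157 219] [409.2 237.2 134.3  41.1  79.1] z 16.094859037567517
side (193, 289) [ 29 136 219] [638.3 228.6 134.6  43.6  87.2] z 17.02007390840663
slab (342, 137, 196, 95) [ 591.1 -196.9  396.5  179.1   88. ]
root (527, 199, 17, 18)
root (437, 165, 85, 17)
root (521, 149, 23, 16)
[[ 506.22874653    1.2513829 ]
 [ 683.01947221   -3.75138506]
 [ 628.30992233 -165.80810238]
 [ 575.91137586 -165.96044251]
 [ 497.78404836 -392.03125128]]
(430, 170) [ 606.9 -167.1   66.8]
(440, 170) [ 603.2 -183.    83.9]
(435, 187) [ 572.8 -176.6   68.3]
(430, 178) [ 590.3 -166.6   69.5]
(470, 178) [ 586.2 -237.5   94.6]
(400, 178) [ 600.4 -114.8   18.5]
```

```bash
python3 - <<'E'
import cv2
a=cv2.imread('pics/top0.png');b=cv2.imread('pics/side0.png')
import numpy as np
x=cv2.resize(a[140:300,180:320],(560,580));x=cv2.resize(a[140:300,180:360],(540,480))
y=cv2.resize(a[120:240,330:550],(800,436));
cv2.imwrite('pics/crop.png',np.vstack([cv2.resize(x,(300,266)).copy() if 0 else cv2.copyMakeBorder(cv2.resize(x,(180,160)),0,0,0,620,0),y]))
E
```

```text
(no output)
```

View pics/crop.png

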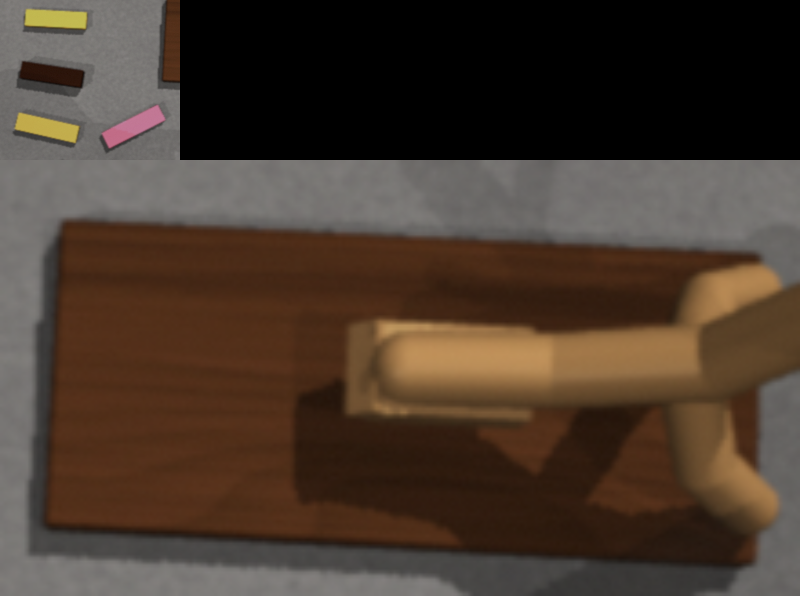

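Crop confirms two thin yellow shims with the dark slip between them, and the pale root's front face at about top pixel x=425. I'll go above the far shim first.

```bash
cat >> h.py <<'E'
def go(o,xyz,yaw):
    R=Ro.from_euler('xyz',o['eef_rot']).as_matrix()
    s=R.T@(np.array(xyz)-o['position'])/50
    t=-(np.radians(yaw)-o['eef_rot'][2]);t=(t+np.pi)%(2*np.pi)-np.pi
    print('rows',s.round(3),'turn',round(t,3),'pos',o['position'].round(1),'rot',o['eef_rot'].round(3),'t',o['t'])
E
python3 - <<'E'
from h import *;from cell import manip
go(manip.get_obs(),(638,250,150),87.9)
E
```

```text
rows [ 13.549 -13.031   0.645] turn -1.31 pos [ 122.1 -535.7  181. ] rot [-3.14  -0.     0.224] t 0.1
```

```bash
python3 -m handwheel '[[13.5,-13.0,0.3,-1.3,1],[13.5,-13.0,0.3,-1.3,1],[13.5,-13.0,0.3,-1.3,1],[13.5,-13.0,0.3,-1.3,1],[13.5,-13.0,0.3,-1.3,1],[13.5,-13.0,0.3,-1.3,1],[13.5,-13.0,0.3,-1.3,1],[13.5,-13.0,0.3,-1.3,1],[13.5,-13.0,0.3,-1.3,1],[13.5,-13.0,0.3,-1.3,1],[13.5,-13.0,0.3,-1.3,1],[13.5,-13.0,0.3,-1.3,1],[13.5,-13.0,0.3,-1.3,1],[13.5,-13.0,0.3,-1.3,1],[13.5,-13.0,0.3,-1.3,1],[13.5,-13.0,0.3,-1.3,1],[13.5,-13.0,0.3,-1.3,1],[13.5,-13.0,0.3,-1.3,1],[13.5,-13.0,0.3,-1.3,1],[13.5,-13.0,0.3,-1.3,1]]'
python3 - <<'E'
from h import *;from cell import manip
go(manip.get_obs(),(638,250,150),87.9)
E
```

```text
t: 2.1
position: [636.8, 251.5, 164.5]
eef_rot: [-3.14, -0.001, 1.528]
ft_force: [0.1, -0.3, -0.5]
width: 93.1
grasp_force: 0.0
rows [-0.028  0.025  0.29 ] turn -0.006 pos [636.8 251.5 164.5] rot [-3.140e+00 -1.000e-03  1.528e+00] t 2.1
```

```bash
cat > look.py <<'E'
from h import *;from cell import manip
import sys
def look(name=None,z=14):
    o=manip.get_obs();c=manip.camera('wrist')
    if name: cv2.imwrite(f'pics/{name}.png',c['pixels'][:,:,::-1])
    for k in mask(c,*YEL,amin=500): print('wrist',cv2.boundingRect(k),rect(c,k,z,o))
    t=manip.camera('top')
    for k in mask(t,*YEL): print('top',cv2.boundingRect(k),rect(t,k,z))
    return o,c,t
E
python3 - <<'E'
from look import *
o,c,t=look('w1');print(c['tool_from_camera'])
E
```

```text
wrist (281, 400, 359, 29) [788.4  25.5 404.2  36.4  -2.4]
wrist (552, 310, 26, 74) [896.  105.7  90.4  21.1 -77.3]
wrist (300, 176, 38, 128) [637.6 230.2 129.6  35.9  87.9]
wrist (70, 176, 45, 128) [412.4 240.6 127.7  42.2  78.7]
top (195, 253, 65, 30) [407.9 238.8 131.6  37.1  78.6]
top (205, 149, 62, 21) [636.5 228.8 129.3  37.9  87.9]
[[-4.15595621e-04 -9.71148045e-01 -2.38477045e-01  6.60776838e+01]
 [ 9.99999645e-01 -2.28959985e-04 -8.10314602e-04  6.68395508e-02]
 [ 7.32333741e-04 -2.38477297e-01  9.71147796e-01 -2.02483750e+02]
 [ 0.00000000e+00  0.00000000e+00  0.00000000e+00  1.00000000e+00]]
```

View pics/w1.png

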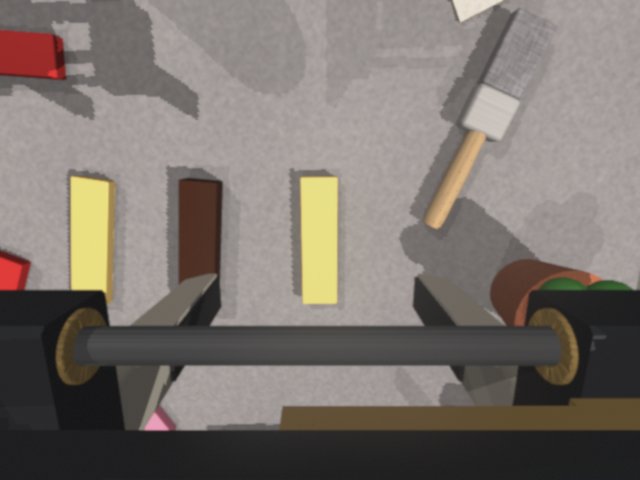

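```bash
python3 -m handwheel '[[0.18,0.03,1.0,-0.006,1],[0.18,0.03,2.0,-0.006,1],[0.18,0.03,2.7,-0.006,1],[0.18,0.03,3.0,-0.006,1],[0.18,0.03,3.15,-0.006,1],[0.18,0.03,3.15,-0.006,1],[0.18,0.03,3.15,-0.006,1]]'
python3 - <<'E'
from h import *;from cell import manip
go(manip.get_obs(),(638.5,260,3),87.9)
E
```

```text
t: 2.9
position: [639.6, 256.2, 11.7]
eef_rot: [3.138, -0.001, 1.529]
ft_force: [-0.1, -0.1, 0.2]
width: 92.9
grasp_force: 0.0
rows [ 0.074 -0.027  0.175] turn -0.005 pos [639.6 256.2  11.7] rot [ 3.138e+00 -1.000e-03  1.529e+00] t 2.9
```

```bash
python3 -m handwheel '[[0.05,-0.02,0.13,-0.005,1],[0.05,-0.02,0.13,-0.005,1],[0.05,-0.02,0.13,-0.005,1]]'
```

```text
t: 3.2
position: [637.1, 259.0, 3.2]
eef_rot: [3.141, -0.0, 1.535]
ft_force: [0.2, 0.1, -0.3]
width: 93.3
grasp_force: 0.0
```

```bash
python3 -m handwheel '[[0,0,0,0,0.3],[0,0,0,0,0.3],[0,0,0,0,0.3],[0,0,0,0,0.3],[0,0,0,0,0.3],[0,0,0,0,0.3]]' 20
python3 -m handwheel '[[0,0,-1,0,0.3],[0,0,-1.6,0,0.3],[0,0,-1.6,0,0.3]]'
python3 - <<'E'
from look import *
o,c,t=look(z=50+14)
go(o,(595,-72,60),88)
E
```

```text
t: 3.8
position: [637.0, 258.7, 2.7]
eef_rot: [-3.142, 0.0, 1.535]
ft_force: [-0.4, -0.6, -1.1]
width: 49.4
grasp_force: 0.0
t: 4.1
position: [640.8, 259.7, 88.8]
eef_rot: [3.132, -0.003, 1.535]
ft_force: [0.3, 0.3, -0.2]
width: 29.2
grasp_force: 0.0
wrist (85, 399, 496, 31) [649.6 141.7 360.9  25.3  -2.5]
wrist (230, 309, 18, 75) [583.6 198.1  56.4   9.7  77.5]
wrist (386, 308, 19, 76) [692.9 193.7  57.5  11.5 -86.4]
wrist (291, 243, 45, 84) [637.7 240.3  58.2  29.1  88.6]
wrist (0, 191, 58, 136) [455.7 262.1  93.1  35.6  78.5]
wrist (453, 141, 63, 115) [745.5 292.7  77.4   4.8  64.6]
top (198, 253, 62, 30) [406.5 227.9 124.4  35.3  78.6]
top (209, 149, 58, 21) [623.8 214.9 116.   36.1  87.8]
rows [-6.665 -0.682  0.551] turn -0.001 pos [640.8 259.7  88.8] rot [ 3.132e+00 -3.000e-03  1.535e+00] t 4.1
```

The fingers hadn't closed yet when I lifted. I'll reopen and check where the shim lies.

```bash
python3 -m handwheel '[[0,0,0,0,0.7],[0,0,0,0,0.7],[0,0,0,0,0.7],[0,0,0,0,0.7],[0,0,0,0,0.7]]'
python3 - <<'E'
from look import *
o,c,t=look()
go(o,(638.5,260,3),87.9)
E
```

```text
t: 4.7
position: [636.8, 258.7, 82.2]
eef_rot: [-3.141, 0.0, 1.535]
ft_force: [0.7, 0.1, 0.4]
width: 62.9
grasp_force: 0.0
wrist (187, 399, 453, 31) [714.4 102.6 392.5  30.   -2. ]
wrist (462, 309, 34, 75) [767.  165.1  70.   23.3 -78.8]
wrist (296, 193, 48, 134) [638.  241.6 106.9  35.8  87.9]
wrist (0, 190, 60, 121) [416.3 255.3  99.   43.8  78.4]
wrist (466, 141, 69, 118) [772.9 283.4  94.8   7.5  63.7]
top (198, 253, 62, 30) [407.9 238.7 130.8  37.1  78.6]
top (214, 149, 53, 21) [636.2 220.  111.9  38.   87.8]
rows [0.027 0.034 1.585] turn 0.001 pos [636.8 258.7  82.2] rot [-3.141  0.     1.535] t 4.7
```

```bash
python3 -m handwheel '[[0.03,0.02,0.8,0,0.7],[0.03,0.02,1.4,0,0.7],[0.03,0.02,1.58,0,0.7],[0.03,0.02,1.58,0,0.7],[0.03,0.02,1.58,0,0.2],[0.03,0.02,1.58,0,0.2],[0.03,0.02,1.58,0,0.2],[0.03,0.02,1.58,0,0.2],[0.03,0.02,1.58,0,0.2],[0.03,0.02,1.58,0,0.2],[0.03,0.02,1.58,0,0.2],[0.03,0.02,1.58,0,0.2],[0.03,0.02,1.58,0,0.2]]' 20
```

```text
t: 6.1
position: [638.0, 260.2, 3.7]
eef_rot: [-3.141, 0.0, 1.535]
ft_force: [0.1, 0.3, 0.9]
width: 18.7
grasp_force: 0.0
```

```bash
python3 - <<'E'
from look import *
o,c,t=look('w2');R,p=pose(c,o)
for u,v in((300,200),(320,200),(320,160),(360,200)):
    print((p+R@np.linalg.inv(np.array(c['mtx']))@[u,v,1]*c['z_map'][v,u]).round(1))
s=manip.camera('side')['pixels'][210:330,120:280,::-1]
im=c['pixels'][:,:,::-1].copy();im[:150,:200]=cv2.resize(s,(200,150))
cv2.imwrite('pics/w2.png',im)
E
```

```text
wrist (52, 375, 497, 56) [624.6 178.9 306.   38.4  -2.1]
wrist (362, 308, 15, 77) [666.8 215.   49.    7.9 -89.3]
wrist (258, 308, 14, 76) [605.7 217.5  48.4   7.1  84. ]
wrist (294, 276, 51, 51) [638.6 244.4  30.1  28.4  87.9]
wrist (285, 210, 67, 63) [639.3 279.   35.1  34.5  -2.1]
wrist (513, 135, 103, 165) [769.1 285.4  96.2   7.6  63.6]
top (207, 255, 53, 28) [406.  229.1 111.8  37.   78.7]
top (220, 150, 47, 20) [635.9 212.8  97.4  38.1  87.8]
[6.300e+02 3.001e+02 1.000e-01]
[641.2 299.7   0.8]
[ 6.420e+02  3.216e+02 -5.000e-01]
[ 6.638e+02  2.987e+02 -6.000e-01]
```

View pics/w2.png

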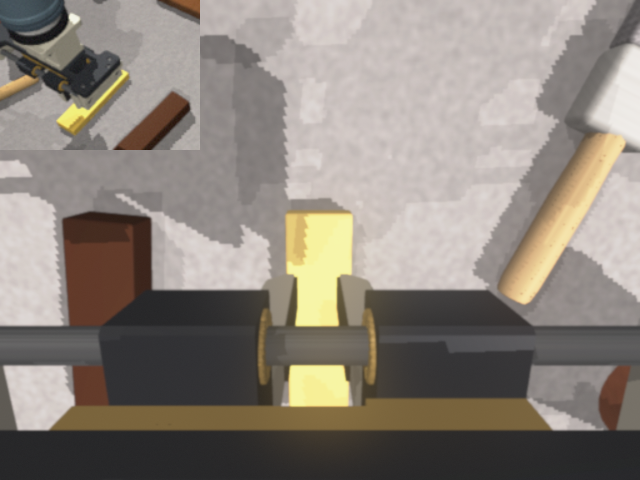

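The wrist view shows the finger tips (u≈293 and 345, v≈285) drawn narrower than the shim (u 285–352), so they look to be above it. I'll measure tip height from depth.

```bash
python3 - <<'E'
from look import *
o=manip.get_obs();c=manip.camera('wrist');R,p=pose(c,o);K=np.linalg.inv(np.array(c['mtx']))
print(o['position'],o['width'])
for v in (278,283,288,295,310,320,370,385,398):
  print(v,[(u,)+tuple((p+R@K@[u,v,1]*c['z_map'][v,u]).round().astype(int)) for u in (268,276,284,290,296,305,340,350,356,364)])
E
```

```text
[638.07961694 260.21775887   3.7064191 ] 18.7415562033186
278 [(268, np.int64(609), np.int64(255), np.int64(0)), (276, np.int64(620), np.int64(270), np.int64(46)), (284, np.int64(623), np.int64(271), np.int64(48)), (290, np.int64(626), np.int64(271), np.int64(47)), (296, np.int64(629), np.int64(269), np.int64(43)), (305, np.int64(631), np.int64(258), np.int64(13)), (340, np.int64(649), np.int64(269), np.int64(46)), (350, np.int64(654), np.int64(269), np.int64(46)), (356, np.int64(656), np.int64(269), np.int64(46)), (364, np.int64(666), np.int64(252), np.int64(-1))]
283 [(268, np.int64(617), np.int64(271), np.int64(53)), (276, np.int64(620), np.int64(271), np.int64(53)), (284, np.int64(624), np.int64(270), np.int64(52)), (290, np.int64(627), np.int64(270), np.int64(54)), (296, np.int64(629), np.int64(269), np.int64(49)), (305, np.int64(631), np.int64(256), np.int64(15)), (340, np.int64(649), np.int64(268), np.int64(49)), (350, np.int64(653), np.int64(270), np.int64(54)), (356, np.int64(656), np.int64(269), np.int64(53)), (364, np.int64(659), np.int64(269), np.int64(54))]
288 [(268, np
[... 2909 characters left out ...]
int64(191), np.int64(15)), (350, np.int64(649), np.int64(253), np.int64(102)), (356, np.int64(649), np.int64(264), np.int64(118)), (364, np.int64(649), np.int64(274), np.int64(132))]
398 [(268, np.int64(628), np.int64(274), np.int64(135)), (276, np.int64(627), np.int64(262), np.int64(120)), (284, np.int64(614), np.int64(172), np.int64(0)), (290, np.int64(619), np.int64(182), np.int64(13)), (296, np.int64(623), np.int64(182), np.int64(14)), (305, np.int64(628), np.int64(182), np.int64(14)), (340, np.int64(649), np.int64(182), np.int64(14)), (350, np.int64(656), np.int64(170), np.int64(-1)), (356, np.int64(649), np.int64(261), np.int64(119)), (364, np.int64(649), np.int64(272), np.int64(134))]
```

The depth data says the fingertips end at z≈44 while the reported TCP is 3.7. The gripper body is also about 42 mm higher than stated, so the real tips sit about 40 mm behind the reported TCP. That explains the missed grasp. I'll reopen, lower in steps and watch the force.

```bash
python3 -m handwheel '[[0,0,0,0,0.7],[0,0,0,0,0.7],[0,0,0,0,0.7],[0,0,0,0,0.7],[0,0,0,0,0.7],[0,0,0,0,0.7],[0,0,0.2,0,0.7],[0,0,0.4,0,0.7],[0,0,0.5,0,0.7],[0,0,0.55,0,0.7],[0,0,0.6,0,0.7],[0,0,0.6,0,0.7],[0,0,0.6,0,0.7]]' 20
python3 - <<'E'
from look import *
o=manip.get_obs();c=manip.camera('wrist');R,p=pose(c,o);K=np.linalg.inv(np.array(c['mtx']))
v,u=np.mgrid[255:330,150:500];d=c['z_map'][255:330,150:500]
P=p+(np.stack([u,v,np.ones_like(u)],-1)@K.T*d[...,None])@R.T
m=(abs(P[...,1]-o['position'][1]-9)<3)&(P[...,2]<45)&(d>0)
for s in(-1,1):
    n=m&((P[...,0]-o['position'][0])*s>15);Q=P[n]
    Q=Q[Q[:,2]>4];print(len(Q),np.percentile(Q,[1,5,50,95],axis=0).round(1).tolist())
print(o['position'])
E
```

```text
t: 7.6
position: [638.3, 260.3, -26.0]
eef_rot: [3.141, -0.0, 1.535]
ft_force: [-0.4, 0.2, -0.3]
width: 64.9
grasp_force: 0.0
1167 [[591.4, 266.6, 11.5], [592.6, 267.5, 13.1], [601.0, 271.3, 30.9], [606.2, 271.8, 43.7]]
1113 [[653.7, 266.5, 11.3], [655.6, 267.0, 13.1], [676.4, 268.4, 30.5], [684.5, 269.2, 43.6]]
[638.2879534  260.28534096 -26.03902093]
```

```bash
python3 -m handwheel '[[0,0,0.1,0,0.7],[0,0,0.14,0,0.7],[0,0,0.16,0,0.7],[0,0,0.16,0,0.2],[0,0,0.16,0,0.2],[0,0,0.16,0,0.2],[0,0,0.16,0,0.2],[0,0,0.16,0,0.2],[0,0,0.16,0,0.2],[0,0,0.16,0,0.2],[0,0,0.16,0,0.2]]' 20
```

```text
t: 8.75
position: [638.2, 260.3, -34.1]
eef_rot: [3.141, -0.0, 1.535]
ft_force: [0.3, -0.6, -0.2]
width: 35.9
grasp_force: 20.0
```

Gripped at width 35.9 and 20 N. Lift and carry to the slab, in front of the mouth.

```bash
python3 -m handwheel '[[0,0,-0.6,0,0.2],[0,0,-1.28,0,0.2],[-1,-0.1,-1.28,0,0.2],[-2,-0.3,-1.28,0,0.2],[-3,-0.5,-1.28,0,0.2],[-4,-0.65,-1.28,0,0.2],[-5,-0.65,-1.28,0,0.2],[-5.5,-0.65,-1.28,0,0.2],[-5.7,-0.65,-1.28,0,0.2],[-5.7,-0.65,-1.28,0,0.2],[-5.7,-0.65,-1.28,0,0.2],[-5.7,-0.65,-1.28,0,0.2]]' 20
cat > gap.py <<'E'
from look import *
o=manip.get_obs();t=manip.camera('top');s=manip.camera('side')
cv2.imwrite('pics/t3.png',np.hstack([cv2.resize(t['pixels'][110:240,270:470],(400,260)),cv2.resize(s['pixels'][90:250,200:400],(400,260*1))])[:,:,::-1])
a=np.radians(88.1);e=-np.array([np.cos(a),np.sin(a)]);n=np.array([-e[1],e[0]])
d=o['position'][:2]-[591,-159]
print('TCP in gap',d@e,d@n,o['position'],np.degrees(o['eef_rot'][2]))
for k in mask(t,*YEL): print('top',cv2.boundingRect(k),rect(t,k,14),rect(t,k,o['position'][2]+48))
for k in mask(t,(0,90,20),(14,255,130),1500): print('slab',rect(t,k,20))
E
python3 gap.py
```

```text
t: 9.95
position: [595.3, -21.7, 29.7]
eef_rot: [-3.141, -0.001, 1.537]
ft_force: [-0.2, 0.9, -0.3]
width: 36.2
grasp_force: 20.0
TCP in gap -137.39977448589792 -0.25805111857556196 [595.29760479 -21.66720999  29.65255056] 88.035863235319
top (195, 253, 61, 29) [408.7 242.9 123.3  37.1  78.6] [406.9 228.9 115.6  34.8  78.6]
slab [ 588.9 -260.5  269.   179.    88. ]
```

View pics/t3.png

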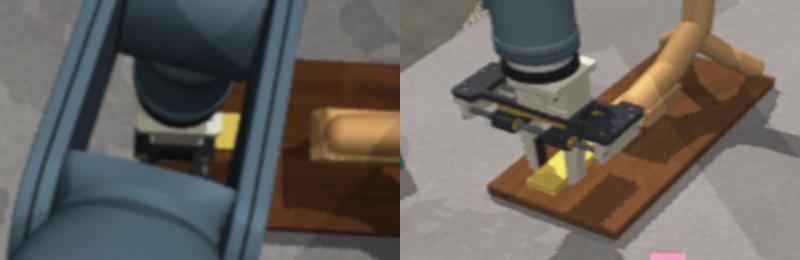

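```bash
python3 -m handwheel '[[0,0,0.4,0,0.2],[0,0,0.7,0,0.2],[0,0,0.8,0,0.2],[0,0,0.84,0,0.2],[0,0,0.84,0,0.2],[-0.3,0,0.84,0,0.2],[-0.6,0,0.84,0,0.2],[-0.9,0,0.84,0,0.2],[-1.2,0,0.84,0,0.2],[-1.5,0,0.84,0,0.2],[-1.6,0,0.84,0,0.2],[-1.6,0,0.84,0,0.2],[-1.6,0,0.84,0,0.2]]' 20
python3 gap.py
```

```text
t: 11.35
position: [592.3, -103.3, -12.3]
eef_rot: [-3.141, -0.0, 1.534]
ft_force: [0.4, -0.1, -0.3]
width: 35.8
grasp_force: 20.0
TCP in gap -55.747577754588576 -0.5654901276330955 [ 592.28314166 -103.26432245  -12.32738951] 87.91063522568741
top (198, 253, 62, 28) [410.3 238.1 131.1  32.2  78.6] [409.6 233.4 128.3  31.5  78.6]
slab [ 541.8 -318.9  149.    88.6   88.1]
```

```bash
python3 -m handwheel '[[0,0,0.02,0,0.7],[0,0,0.02,0,0.7],[0,0,0.02,0,0.7],[0,0,0.02,0,0.7],[0,0,0.02,0,0.7],[0,0,0.02,0,0.7],[0,0,-0.4,0,0.7],[0,0,-1,0,0.7],[0.5,0,-1.6,0,0.7],[1.5,0,-2.4,0,0.7],[2.5,0,-2.4,0,0.7],[3.0,0,-2.4,0,0.7],[3.0,0,-2.4,0,0.7]]' 20
python3 - <<'E'
from look import *
o,c,t=look(z=34)
s=manip.camera('side');cv2.imwrite('pics/t4.png',np.hstack([cv2.resize(t['pixels'][110:240,270:470],(400,260)),cv2.resize(s['pixels'][90:250,200:400],(400,260*1))])[:,:,::-1])
go(o,(415,268,100),78.7)
E
```

```text
t: 12.75
position: [597.8, 51.1, 108.7]
eef_rot: [3.14, -0.002, 1.539]
ft_force: [-0.6, -0.4, -0.7]
width: 65.1
grasp_force: 0.0
wrist (195, 367, 445, 63) [682.6 -94.2 394.9  61.9  -1.9]
wrist (469, 309, 34, 75) [737.4 -45.8  71.9  23.7 -78.3]
wrist (19, 0, 61, 87) [419.  197.1  56.1  40.2  79.1]
top (377, 171, 49, 21) [ 591.1 -115.1   97.6   39.1   88.3]
rows [ 4.22  -3.791  0.176] turn 0.166 pos [597.8  51.1 108.7] rot [ 3.140e+00 -2.000e-03  1.539e+00] t 12.75
```

View pics/t4.png

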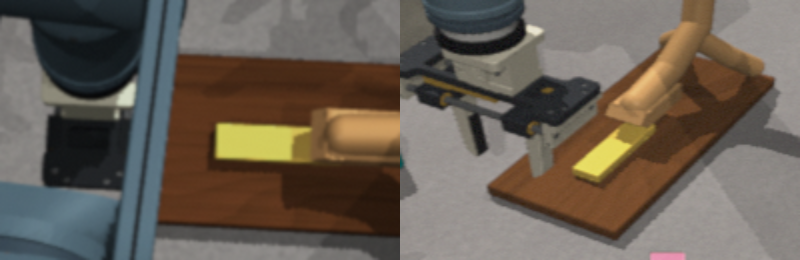

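First shim lies flat under the root (tail visible, centred, about 28 mm before the mouth). Now the second.

```bash
python3 -m handwheel '[[1,-0.9,0,0.05,0.7],[2,-1.8,0,0.1,0.7],[3,-2.7,0,0.166,0.7],[4.2,-3.8,0.1,0.166,0.7],[4.2,-3.8,0.1,0.166,0.7],[4.2,-3.8,0.1,0.166,0.7],[4.2,-3.8,0.1,0.166,0.7],[4.2,-3.8,0.1,0.166,0.7],[4.2,-3.8,0.1,0.166,0.7],[4.2,-3.8,0.1,0.166,0.7],[4.2,-3.8,0.1,0.166,0.7]]'
python3 - <<'E'
from look import *
o,c,t=look()
go(o,(415,268,-33.5),78.7)
E
```

```text
t: 14.0
position: [416.5, 262.2, 102.7]
eef_rot: [3.142, 0.0, 1.367]
ft_force: [-1.6, -0.4, 0.2]
width: 64.9
grasp_force: 0.0
wrist (194, 407, 152, 23) [337.8 100.8 141.1  23.8 -11.7]
wrist (343, 399, 297, 31) [541.   63.2 276.4  31.8 -11.4]
wrist (468, 309, 35, 75) [542.1 133.4  75.6  25.7 -88.1]
wrist (290, 185, 46, 142) [409.3 243.  121.4  35.9  78.6]
top (199, 254, 61, 29) [407.1 234.7 122.8  37.1  78.9]
top (377, 171, 49, 20) [ 595.4 -117.8   99.4   39.8   88.4]
rows [ 0.108 -0.053  2.723] turn -0.007 pos [416.5 262.2 102.7] rot [3.142 0.    1.367] t 14.0
```

```bash
python3 -m handwheel '[[0.1,-0.065,1,0,0.7],[0.1,-0.065,1.9,0,0.7],[0.1,-0.065,2.3,0,0.7],[0.1,-0.065,2.5,0,0.7],[0.1,-0.065,2.6,0,0.7],[0.1,-0.065,2.6,0,0.7],[0.1,-0.065,2.6,0,0.7]]'
```

```text
t: 14.8
position: [414.6, 269.2, -26.1]
eef_rot: [3.14, -0.001, 1.369]
ft_force: [-0.5, 0.1, -0.2]
width: 64.9
grasp_force: 0.0
```

```bash
python3 -m handwheel '[[0,0,0.1,0,0.7],[0,0,0.13,0,0.7],[0,0,0.13,0,0.7],[0,0,0.13,0,0.2],[0,0,0.13,0,0.2],[0,0,0.13,0,0.2],[0,0,0.13,0,0.2],[0,0,0.13,0,0.2],[0,0,0.13,0,0.2],[0,0,0.13,0,0.2],[0,0,0.13,0,0.2]]' 25
python3 - <<'E'
from h import *;from cell import manip
go(manip.get_obs(),(596,-9,45),88)
E
```

```text
t: 15.9
position: [413.4, 268.8, -33.7]
eef_rot: [3.141, -0.0, 1.369]
ft_force: [0.2, -0.6, 1.3]
width: 35.7
grasp_force: 24.9
rows [-4.711  4.692 -1.574] turn -0.167 pos [413.4 268.8 -33.7] rot [ 3.141 -0.     1.369] t 15.9
```

```bash
python3 -m handwheel '[[0,0,-0.8,0,0.2],[0,0,-1.58,0,0.2],[-0.7,0.7,-1.58,-0.05,0.2],[-1.4,1.4,-1.58,-0.1,0.2],[-2.1,2.1,-1.58,-0.167,0.2],[-2.8,2.8,-1.58,-0.167,0.2],[-3.5,3.5,-1.58,-0.167,0.2],[-4.2,4.2,-1.58,-0.167,0.2],[-4.71,4.69,-1.58,-0.167,0.2],[-4.71,4.69,-1.58,-0.167,0.2],[-4.71,4.69,-1.58,-0.167,0.2],[-4.71,4.69,-1.58,-0.167,0.2],[-4.71,4.69,-1.58,-0.167,0.2]]'
python3 gap.py
python3 - <<'E'
from h import *;from cell import manip
go(manip.get_obs(),(595.5,-19,2.5),88)
E
```

```text
t: 17.2
position: [594.9, -7.5, 45.2]
eef_rot: [-3.141, -0.0, 1.537]
ft_force: [0.0, 0.5, -0.6]
width: 35.8
grasp_force: 24.9
TCP in gap -151.57000114289994 -1.1408675996201292 [594.88509006  -7.47550396  45.18073415] 88.09172215177254
top (399, 172, 27, 20) [ 594.6 -140.2   53.6   40.   -89.8] [ 577.8 -127.8   49.5   36.9  -89.8]
slab [ 544.1 -248.7  289.6   88.7   88.1]
slab [ 648.8 -256.8  277.6   67.7  -89.1]
rows [-0.227  0.012  0.858] turn 0.002 pos [595.3  -7.7  45.4] rot [-3.141 -0.     1.538] t 17.3
```

```bash
python3 -m handwheel '[[0,0.02,0.4,0,0.2],[0,0.02,0.7,0,0.2],[0,0.02,0.82,0,0.2],[0,0.02,0.87,0,0.2],[0,0.02,0.87,0,0.2],[-0.3,0.02,0.87,0,0.2],[-0.6,0.02,0.87,0,0.2],[-0.9,0.02,0.87,0,0.2],[-1.1,0.02,0.87,0,0.2],[-1.2,0.02,0.87,0,0.2],[-1.3,0.02,0.87,0,0.2],[-1.4,0.02,0.87,0,0.2],[-1.5,0.02,0.87,0,0.2],[-1.5,0.02,0.87,0,0.2]]'
python3 gap.py
```

```text
t: 18.7
position: [593.9, -84.3, 1.5]
eef_rot: [-3.141, 0.0, 1.536]
ft_force: [-0.7, -0.1, -2.3]
width: 35.4
grasp_force: 24.9
TCP in gap -74.78184945382415 0.44632754902481564 [593.92548772 -84.27406248   1.4837194 ] 87.99832288572824
slab [ 542.1 -304.7  177.3   88.4   88.1]
```

```bash
python3 -m handwheel '[[-0.1,0,0,0,0.2],[-0.2,0,0,0,0.2],[-0.3,0,0,0,0.2],[-0.4,0,0,0,0.2],[-0.44,0,0,0,0.2],[-0.44,0,0,0,0.2],[-0.44,0,0,0,0.2]]'
python3 gap.py
```

```text
t: 19.5
position: [593.5, -106.5, 1.8]
eef_rot: [3.141, 0.001, 1.536]
ft_force: [-0.5, -1.7, -2.3]
width: 35.4
grasp_force: 25.0
TCP in gap -52.55904434803348 0.7629901803050497 [ 593.50517519 -106.49514885    1.78160685] 87.9874705481028
slab [ 541.8 -323.   141.    88.7   87.9]
```

View pics/t3.png

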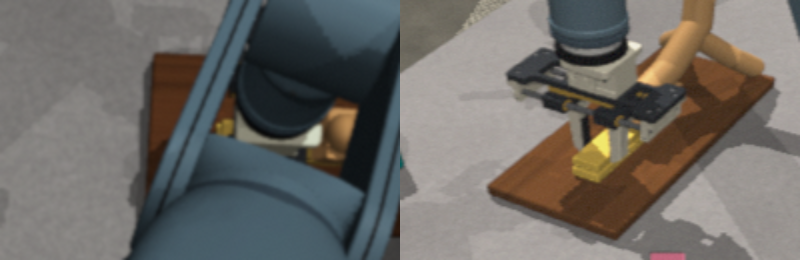

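The side view shows the second shim stacked squarely on the first, both under the root. Lower by 1 mm, release and back off.

```bash
python3 -m handwheel '[[0,0,0.02,0,0.2],[0,0,0.02,0,0.2],[0,0,0.02,0,0.7],[0,0,0.02,0,0.7],[0,0,0.02,0,0.7],[0,0,0.02,0,0.7],[0,0,0.02,0,0.7],[0,0,0.02,0,0.7],[0,0,-0.4,0,0.7],[0,0,-1,0,0.7],[0.5,0,-1.6,0,0.7],[1.5,0,-2.2,0,0.7],[2.5,0,-2.2,0,0.7],[3.5,0,-2.2,0,0.7],[4.5,0,-2.2,0,0.7],[4.5,0,-2.2,0,0.7],[4.5,0,-2.2,0,0.7]]'
python3 - <<'E'
from look import *
o,c,t=look(z=48)
s=manip.camera('side');cv2.imwrite('pics/t5.png',np.hstack([cv2.resize(t['pixels'][130:220,330:470],(400,260)),cv2.resize(s['pixels'][110:230,240:400],(400,300))[:260]])[:,:,::-1])
print(o['t'])
z=t['z_map'];R,p=pose(t);K=np.linalg.inv(np.array(t['mtx']))
for u,v in((385,180),(395,180),(405,180),(415,180),(400,175),(400,186)): print((u,v),(p+R@K@[u,v,1]*np.median(z[v-1:v+2,u-1:u+2])).round(1))
for k in mask(s,*YEL): print('side',cv2.boundingRect(k))
E
```

```text
t: 21.3
position: [601.0, 120.7, 111.7]
eef_rot: [-3.141, 0.0, 1.539]
ft_force: [-0.5, 0.1, -0.9]
width: 65.1
grasp_force: 0.0
wrist (195, 399, 445, 31) [681.6 -31.4 379.1  29.5  -1.8]
wrist (469, 309, 34, 75) [734.8  30.   68.6  23.  -79.4]
top (378, 169, 48, 23) [ 590.4 -113.8   95.    43.1   88.5]
21.3
(385, 180) [589.3 -80.9  48.4]
(395, 180) [ 589.7 -100.9   48.3]
(405, 180) [ 590.3 -121.    47.1]
(415, 180) [ 590.5 -140.9   47.8]
(400, 175) [ 600.1 -110.8   48.1]
(400, 186) [ 577.7 -111.    48.1]
side (286, 163, 42, 39)
```

View pics/t5.png

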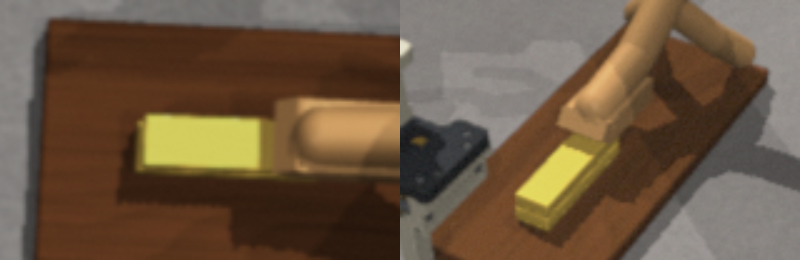

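The stack is flat: its top is at 48 mm over the 20 mm slab. Both shims are centred with about 40 mm under the root, and the gripper is clear.

```bash
python3 -c "
from cell import manip
print(manip.close_job())"
```

```text
the job is handed in; nothing more can be done
None
```

I handed the job in with both yellow shims stacked flat under the root, each about 35–40 mm in, centred and released. By camera the stack top is 28 mm above the slab; I got no verdict back and did not measure the root's tilt. The real fingertips sit about 38 mm behind the reported TCP, so my first two grasps missed without moving the shim.

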